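Lid the slim bread tin

ROBOT

A 7-joint arm with a two-finger parallel gripper is mounted at the origin on the work surface. World frame = base frame: x ahead of the robot, y to its left, z up, the work surface at z = 0. Lengths are in m, angles in rad, forces in N, time in s.
With the tool pointing down it reaches from about 0.425 to 0.875 m from the base axis. Payload 4.7 kg.
Tool frame: the origin (TCP) lies midway between the tips of the shut fingers; the grasp point (between the pads) lies 19 mm behind it; z points along the fingers, y is the line along which they close (so a half turn about z gives the same grasp; the last joint's range is limited). The gripper opens to 87 mm and grips with 3 to 60 N. Pads are 19 mm wide; open, the fingers measure 117 mm over their backs; the gripper's body (75 mm by 190 mm) begins 51 mm behind the grasp point.
Start: joints at [1.151, 0.321, -0.07, 1.45, 0.023, 1.371, -0.057], TCP at [0.273, -0.59, 0.223] pointing down, gripper open.
Joint ranges: [-2.86, 2.86], [-0.3, 2.09], [-1.38, 1.24], [0.06, 2.45], [-1.56, 4.7], [0.09, 2.05], [-2.69, 2.69]. Speed limits (rad/s): [2.57, 2.57, 3.14, 3.14, 3.14, 3.14, 3.14].

INTERFACE

Orientations are given as a rotation vector (axis times angle).
In Python, from bench import ctrl gives the robot as it stands.
- The arm moves only by the tool inch_along, called after ">>>" by a JSON object that holds its "name" and its "arguments", one argument or row to a line. Schema: {"type":"object","properties":{"motion":{"type":"array","items":{"type":"array","prefixItems":[{"type":"array","items":{"type":"number"},"minItems":3,"maxItems":3},{"type":"number"},{"type":"number"}],"minItems":3,"maxItems":3},"minItems":1,"maxItems":20},"squeeze":{"type":"number"},"only":{"type":"string"},"quiet":{"type":"boolean"},"lines":{"type":"string"}},"required":["motion"],"additionalProperties":false}. motion is a list of rows, 1 to 20 of them, each written [[dx, dy, dz], turn, opening]: dx, dy, dz in a scale on which 1.0 is 1 m, then a turn about the tool's z in fractions of the full range, 1 being 2 pi rad, then the opening from 0.0 (shut) to 1.0 (fully open); each row is the pose to reach, as a shift and turn from the pose commanded when the call began, along the tool's axes at that moment; what a row does not reach only later rows make up. A row lasts 1/10 s, in which the tool goes at most 0.05 m and 0.15 rad, less where a joint would pass 70% of its speed; a pose out of reach is approached as far as the arm can. The fingers move at their own pace and stop on an object; squeeze is the grip in N (left out, the last holds). Time passes only in rows, so rows that do not move let the fingers close. The tool returns the time, the measured TCP pose, the force, the opening and the grip force at its end. only (a regular expression) keeps the lines of the reply that match it, lines (a string "A,B") keeps lines A to B, and quiet returns only ok. No shift or turn number may pass 1 either way. Input that does not fit is refused with a message, and nothing moves.
- ctrl.get_state(): the state, without advancing time (a new reading comes with each control period).
- ctrl.get_image(name): name is "scene" or "top" or "wrist"; returns the picture (480x640x3 uint8, red, green, blue); there is no depth.
- ctrl.camera_model(name): a dict with "vertical_fov" (degrees; the focal length in pixels is half the picture's height over the tangent of half this angle, whatever the lens; pixels are square), "cx", "cy" (the principal point, pixels), "rvec" (rotation vector, rad) and "tvec" (3), from world to camera coordinates, as OpenCV has them; the wrist camera has in their place "hand_eye" (4x4, takes a point from camera to tool coordinates, whose origin is the TCP and whose axes are the flange's). Camera axes: x right, y down, z forward; pixel columns grow to the right and rows downward; lengths in m; the calibration is good to about 2 mm. A picture is of the moment at which its call begins: read the wrist's pose just before it. camera_model takes no time and is no camera call.
- ctrl.close_job(): hands the job in; it is judged then, once.
The state is a dict: "time": time; "joint_positions": joint angles; "qd": joint speeds; "joint_torque": joint torques, N m; "position": TCP position; "tool_rot": TCP orientation; "ft_force": force on the tool from outside, world axes, zero at the start; "torque": the same for the moment, N m; "grip_width": opening from 0.0 (shut) to 1.0 (fully open); "grip_force": force on a finger pad.
Only numpy, scipy, OpenCV 4.12 (cv2) and the standard library are available. Lean on these libraries where they do the work, as an engineer would, in place of code of your own. Each camera call takes 0.05 s, during which the arm holds its last target. There are 200 camera calls.

TASK

Close the bread tin with its flat steel lid. The lid lies flat on the pastry board and is too thin to pick up there, so press lightly on it and draw it out over the board's open front edge until enough sticks out to pinch; then pick it up, feed it into the tin's channel from the open end and push it in gently until it meets the stop. The lid is thin sheet: do not lean on it, do not force it in the tin, do not drop it on the table, and leave the other kitchen things where they are.

Things in the scene. Friction and masses are not known exactly. Their poses are not given: they have to be found in the camera images.
- lid: Flat steel lid (all sizes in mm), 168 long (its x) x 63 wide (y) x 2 thick, 0.1 to 0.16 kg, corners cut at 45 degrees by 12. Origin: centre of its underside, z up. Starts flat on the board, its +x end 6 to 16 from the back rail, too near for a finger. Slides on the wood at 0.17 to 0.23 of the load; fingertips grip it better. Over 30 N on the board bends it
- lid_tail (a point): middle of the lid's -x end, at half its thickness: the end that starts towards the board's open front edge, 56 to 64 inside it. The lid follows closed fingertips pressed down on its middle with 6 to 12 N; touch down slowly (about 6 mm/s)
- board: Thick light wooden pastry board, fixed, 260 deep (its x) x 320 wide (y) x 40 thick. Origin: centre of its underside; top face 40 above. Along its +x side stands a back rail, 20 thick (x 110 to 130) and 25 high above the top face. Its -x side, towards the robot, is the open front edge, square, with free air under an overhang down to the table
- board_edge (a point): middle of the board's open front edge, at the height of its top face; axes as the board's, x pointing towards the rail
- tin: Slim fluted metal bread tin, fixed, 160 long (its x) x 72 wide (y) x 78.5 high. Origin: centre of its underside; x points from mouth end to stop end. Ledges 6 wide on the long sides carry the lid's underside at z 70. From x -50 to the stop, channel sides 67 apart with 8.5 wide turned-in lips, underside at z 76, cover the lid's edges. Over 25 N between lid and tin dents them
- tin_mouth (a point): top middle of the tin's mouth end wall, outer face (tin x -80, z 70, the height the lid's underside runs). From here to x -50 the tin has no lips: the lid's nose can be laid on the end wall and ledges from above, then slid under the lips
- tin_stop (a point): middle of the stop's inner face (tin x +77.5, z 70), an end wall reaching to z 78.5. With the lid home against it the lid's middle is at tin x -6.5 and its outer end juts 10.5 out of the mouth end
- jar: bystander: glass jar, radius 29, 85 high, on the right of the board near the rail; origin under its centre
- ramekin: bystander: white ramekin, radius 33, 42 high, on the right of the board near the front; origin under its centre
- glass_bowl: bystander: small glass bowl, radius 58, 50 high, on the table; origin under its centre
- scraper: bystander: dough scraper, steel blade with dark wooden grip, 105 x 140, 24 high; origin under its centre
- cutter: bystander: upright steel ring cutter, radius 35, 40 high, on the table beyond the gap between board and tin; origin under its centre

How it is judged:
On the way, in this order (a step that is already met when the one before it is completed fails the run):
1. the lid, still lying flat on the board, juts out over the open front edge by at least 20 mm (x of lid_tail in the frame of board_edge below -0.02 m and z of lid in the frame of board_edge below 0.004 m and angle between lid's own z axis and vertical below 0.03 rad and contact force between lid and board above 0.2 N), for 0.2 s.
2. the lid is lifted clear of the board (z of lid in the frame of board_edge above 0.03 m and contact force between lid and board below 0.01 N), for 0.2 s.
3. the lid's nose is in the channel, under the lips (x of lid in the frame of tin above -0.12 m and y of lid in the frame of tin between -0.012 and 0.012 m and z of lid in the frame of tin below 0.08 m and angle between the x axis of lid and the x axis of tin, either way round below 0.15 rad), for 0.1 s.
At the end, for the whole second after the job is handed in: the lid lies level in the tin's channel, under the lips on both sides, pushed to within 3 mm of the stop, at rest and released (x of lid in the frame of tin above -0.0095 m and y of lid in the frame of tin between -0.004 and 0.004 m and z of lid in the frame of tin between 0.067 and 0.0735 m and angle between the x axis of lid and the x axis of tin, either way round below 0.05 rad and angle between lid's own z axis and vertical below 0.05 rad and linear speed of lid below 0.01 m/s); the robot touches nothing.
It fails at once if the lid is pressed on the board with more than 30 N (contact force between lid and board above 30 N).
It fails at once if the lid is forced against the tin with more than 25 N (contact force between lid and tin above 25 N).
It fails at once if the lid falls on the table (height (world z) of lid below 0.02 m).
It fails at once if a bystander is shifted by more than 25 mm (distance of any of jar, ramekin, glass_bowl, scraper, cutter from where it was at the start of the episode above 0.025 m).
It also fails if it takes over 72 s, if anything falls off the work surface, if the arm or the gripper's body presses on something with over 40 N, if the wrist force passes 120 N, or if a joint passes its speed limit or range.

## Working session

There is one attempt and no reset: what is moved stays moved. The work goes in short steps, Python scripts to look and compute and a tool call to move; the robot and the scene stay as the last step left them, time stands still between calls to the robot, and variables do not carry over. Pictures are saved under pics/ and viewed, at most 10 in all, crops included, and the job is handed in when it is done.

```bash
ls; mkdir -p pics; python3 - <<'E'
from bench import ctrl
import cv2
s=ctrl.get_state();print(s)
for n in("scene","top"):
    cv2.imwrite(f"pics/{n}0.png",ctrl.get_image(n)[:,:,::-1]);print(n,ctrl.camera_model(n))
print(ctrl.camera_model("wrist"))
E
```

```text
bench.py
pics
{'time': 0.0, 'joint_positions': array([ 1.15107444,  0.32184439, -0.07007962,  1.45169246,  0.02260837,
        1.37077404, -0.05692411]), 'qd': array([-3.79538311e-04, -4.55844795e-04,  1.07620531e-03,  1.61925460e-03,
        3.14612962e-04, -9.61775289e-04, -4.88055352e-05]), 'joint_torque': array([ 2.13729090e-04, -4.91291785e+01, -4.03624177e-01, -3.12529063e+01,
       -6.39108382e-02,  4.38970432e-02,  1.89111643e-04]), 'position': array([ 0.27293791, -0.58930783,  0.22143881]), 'tool_rot': array([-3.06615779e+00, -6.75719996e-01,  8.16542865e-04]), 'ft_force': array([-0.97911775,  0.54739188, -0.02616834]), 'torque': array([-0.040751  , -0.02587132,  0.03922707]), 'grip_force': 0.0, 'grip_width': 1.0048762205893762}
scene {'vertical_fov': 53.45096740157372, 'cx': 311.69814709507307, 'cy': 243.92394987927284, 'rvec': array([ 0.83224277,  2.48578812, -1.13968941]), 'tvec': array([ 0.45999555, -0.12916786,  1.39238208])}
top {'vertical_fov': 45.48539672340036, 'cx': 317.79520799182234, 'cy': 246.3094094995201, 'rvec': array([ 2.18495957, -2.21953832,  0.05422074]), 'tvec': array([-0.03878086,  0.54264437,  1.51163422])}
{'vertical_fov': 69.73102029238065, 'cx': 317.0296253613569, 'cy': 235.44830575578368, 'hand_eye': array([[-1.68061217e-03, -9.67814134e-01, -2.51660443e-01,
         6.82030560e-02],
       [ 9.99998467e-01, -1.50283834e-03, -8.98597354e-04,
        -6.28601714e-04],
       [ 4.91470258e-04, -2.51661567e-01,  9.67815176e-01,
        -1.62572700e-01],
       [ 0.00000000e+00,  0.00000000e+00,  0.00000000e+00,
         1.00000000e+00]])}
```

View pics/top0.png

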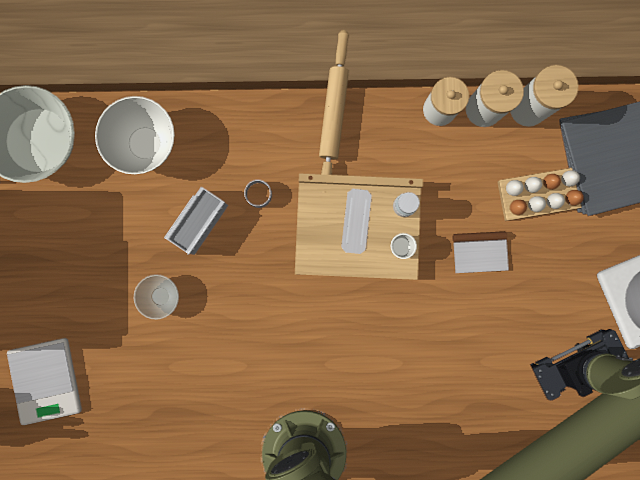

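View pics/scene0.png

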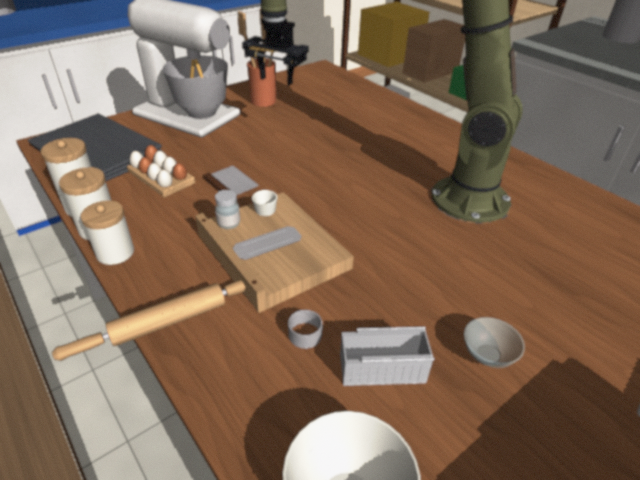

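Top view: the board spans about (296,176)-(422,278), with the lid at (343-371,190-253), the tin at (165-226,188-253), the cutter at (258,193) and the glass bowl at (156,297). The scene view agrees. Next I'll project these to world positions and zoom in on the tin and lid.

```bash
cat > h.py <<'E'
import numpy as np, cv2
from scipy.spatial.transform import Rotation as R
from bench import ctrl
def cam(name,s=None):
    m=ctrl.camera_model(name); f=240/np.tan(np.radians(m["vertical_fov"])/2)
    K=np.array([[f,0,m["cx"]],[0,f,m["cy"]],[0,0,1]])
    if name=="wrist":
        s=s or ctrl.get_state(); T=np.eye(4); T[:3,:3]=R.from_rotvec(s["tool_rot"]).as_matrix(); T[:3,3]=s["position"]
        W=T@m["hand_eye"]
        return K,W[:3,:3],W[:3,3]
    Rm=R.from_rotvec(m["rvec"]).as_matrix()
    return K,Rm.T,-Rm.T@m["tvec"]
def ray(c,px,z):
    K,Rw,o=c; px=np.atleast_2d(px).astype(float)
    d=(Rw@np.linalg.inv(K)@np.c_[px,np.ones(len(px))].T).T
    return o+d*((z-o[2])/d[:,2])[:,None]
def proj(c,P):
    K,Rw,o=c; q=(K@Rw.T@(np.atleast_2d(P)-o).T).T
    return q[:,:2]/q[:,2:]
def totool(v,s=None):
    s=s or ctrl.get_state(); return R.from_rotvec(s["tool_rot"]).inv().apply(v)
E
python3 - <<'E'
from h import *
np.set_printoptions(precision=4,suppress=True)
c=cam("top");print(c[2])
print("board",ray(c,[[296,273],[418,278],[422,186],[299,181]],.04))
print("lid",ray(c,[[358,190],[355,252]],.042))
print("tin",ray(c,[[180,243],[212,195]],.075))
print("jar,ram",ray(c,[[405,205],[403,246]],.08))
im=cv2.imread("pics/top0.png")
a=cv2.resize(im[175:265,155:285],None,fx=6,fy=6,interpolation=cv2.INTER_CUBIC)
cv2.imwrite("pics/tin0.png",a)
E
```

```text
[ 0.4759 -0.0379  1.534 ]
board [[ 0.472   0.0108  0.04  ]
 [ 0.454  -0.3071  0.04  ]
 [ 0.695  -0.3233  0.04  ]
 [ 0.7131 -0.0005  0.04  ]]
lid [[ 0.6867 -0.1548  0.042 ]
 [ 0.5243 -0.1439  0.042 ]]
tin [[0.5531 0.304  0.075 ]
 [0.6748 0.2216 0.075 ]]
jar,ram [[ 0.6411 -0.2711  0.08  ]
 [ 0.5364 -0.2636  0.08  ]]
```

View pics/tin0.png

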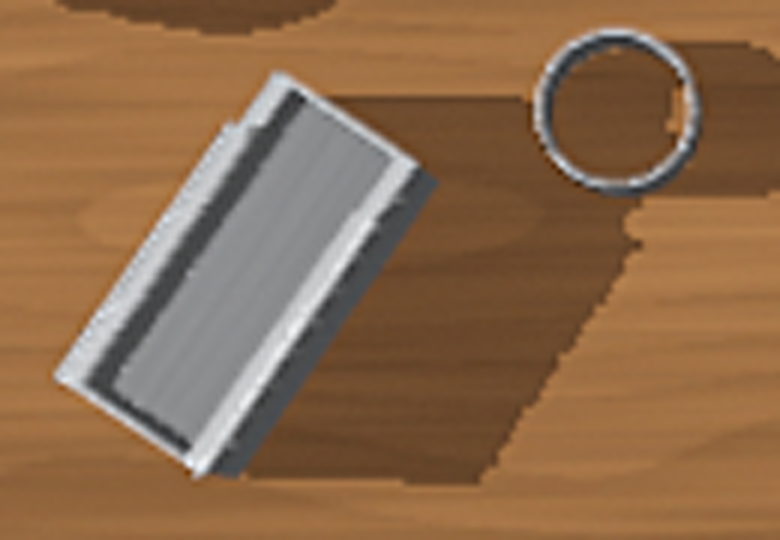

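The crop shows the lip-free notch at the tin's upper-right, far end (crop (240,125) and (370,210)). That makes the far end near the cutter the mouth, so the lid goes in towards the robot. First I move over the lid.

```bash
python3 - <<'E'
from h import *
s=ctrl.get_state();print(totool(np.array([0.603,-0.150,0.26])-s["position"]), R.from_rotvec(s["tool_rot"]).as_matrix().round(3))
E
```

```text
[ 0.48414858 -0.26000719 -0.0380465 ] [[ 0.907  0.42  -0.001]
 [ 0.42  -0.907  0.002]
 [-0.    -0.002 -1.   ]]
```

The manual's scale: turns go in shares of 2 pi rad. Converting my numbers, -1.067 rad / 6.2832 = -0.1698.

>>> {"name": "inch_along", "arguments": {
  "motion": [
    [[0.04, -0.02, -0.01], -0.0159, 0],
    [[0.08, -0.04, -0.02], -0.0318, 0],
    [[0.12, -0.065, -0.03], -0.0477, 0],
    [[0.16, -0.087, -0.038], -0.0637, 0],
    [[0.2, -0.108, -0.038], -0.0796, 0],
    [[0.24, -0.13, -0.038], -0.0955, 0],
    [[0.28, -0.15, -0.038], -0.1114, 0],
    [[0.32, -0.172, -0.038], -0.1273, 0],
    [[0.36, -0.195, -0.038], -0.1432, 0],
    [[0.4, -0.216, -0.038], -0.1592, 0],
    [[0.44, -0.238, -0.038], -0.1698, 0],
    [[0.465, -0.25, -0.038], -0.1698, 0],
    [[0.484, -0.26, -0.038], -0.1698, 0],
    [[0.484, -0.26, -0.038], -0.1698, 0],
    [[0.484, -0.26, -0.038], -0.1698, 0],
    [[0.484, -0.26, -0.038], -0.1698, 0]
  ],
  "squeeze": 40
}}

```text
time: 1.7
position: [0.6022, -0.1524, 0.2602]
tool_rot: [2.3, 2.14, -0.002]
ft_force: [0.0, 0.6, 0.0]
grip_width: 0.004
grip_force: 0.0
```

```bash
python3 - <<'E'
from h import *
s=ctrl.get_state();print(s["position"],s["joint_positions"].round(2),R.from_rotvec(s["tool_rot"]).as_matrix().round(3),s["ft_force"])
np.save("w1.npy",np.r_[s["position"],s["tool_rot"]])
cv2.imwrite("pics/w1.png",ctrl.get_image("wrist")[:,:,::-1])
E
```

```text
[ 0.60218737 -0.15243706  0.26022657] [ 0.61  0.28 -0.51  1.46  0.14  1.44  0.03] [[ 0.072  0.997 -0.001]
 [ 0.997 -0.072 -0.001]
 [-0.001 -0.001 -1.   ]] [0.01584705 0.56418556 0.00088379]
```

View pics/w1.png

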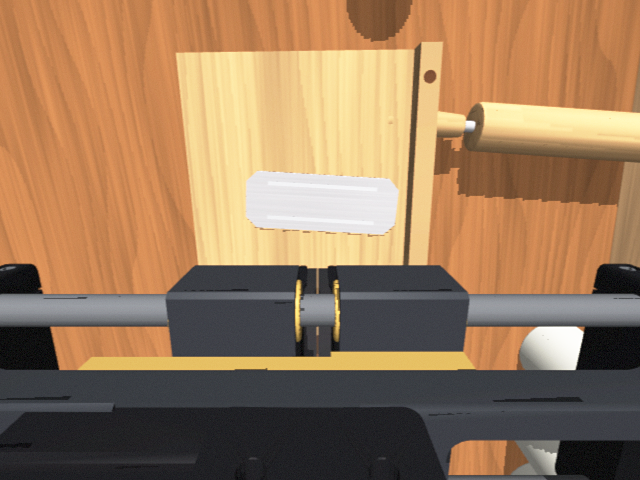

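The wrist view shows the lid at about (246-398,171-236), the board's front edge running from (178,55) to (196,262), and the rail at about x=410-440. Next I'll fit the lid and the board edge.

```bash
python3 - <<'E'
from h import *
np.set_printoptions(precision=4,suppress=True)
v=np.load("w1.npy");c=cam("wrist",dict(position=v[:3],tool_rot=v[3:]))
im=cv2.imread("pics/w1.png");hsv=cv2.cvtColor(im,cv2.COLOR_BGR2HSV)
m=((hsv[...,1]<45)&(hsv[...,2]>150)).astype(np.uint8);m[260:]=0;m[:,450:]=0
n,l,st,ce=cv2.connectedComponentsWithStats(m);k=1+st[1:,4].argmax();print(st[k])
ys,xs=np.where(l==k);P=ray(c,np.c_[xs,ys],.042)[:,:2]
r=cv2.minAreaRect((P*1000).astype(np.float32));print("lid wrist",r);print((cv2.boxPoints(r)/1000))
print("edge",ray(c,[[178,54],[196,262]],.04),"rail top",ray(c,[[413.5,45],[407,262]],.065))
print("jar bottom etc; tcp px",proj(c,v[:3]))
E
```

```text
[ 246  171  153   63 8243]
lid wrist ((606.4527587890625, -145.47900390625), (63.06379699707031, 167.88995361328125), 82.36975860595703)
[[ 0.5191 -0.1656]
 [ 0.6855 -0.1879]
 [ 0.6938 -0.1254]
 [ 0.5274 -0.1031]]
edge [[ 0.4729  0.0162  0.04  ]
 [ 0.4551 -0.2046  0.04  ]] rail top [[ 0.7033  0.0009  0.065 ]
 [ 0.6955 -0.2137  0.065 ]]
jar bottom etc; tcp px [[318.4979 286.4429]]
```

>>> {"name": "inch_along", "arguments": {
  "motion": [
    [[0.007, 0.003, 0.05], 0, 0],
    [[0.007, 0.003, 0.1], 0, 0],
    [[0.007, 0.003, 0.14], 0, 0],
    [[0.007, 0.003, 0.17], 0, 0],
    [[0.007, 0.003, 0.19], 0, 0],
    [[0.007, 0.003, 0.202], 0, 0],
    [[0.007, 0.003, 0.208], 0, 0],
    [[0.007, 0.003, 0.208], 0, 0],
    [[0.007, 0.003, 0.208], 0, 0],
    [[0.007, 0.003, 0.208], 0, 0]
  ]
}}

```text
time: 2.75
position: [0.6075, -0.144, 0.054]
tool_rot: [2.296, 2.141, 0.002]
ft_force: [-0.1, 0.5, 0.7]
grip_width: 0.005
grip_force: 0.0
```

```bash
python3 -c "
from h import *
s=ctrl.get_state();print(s['position'],s['ft_force'])"
```

```text
[ 0.60751459 -0.14395261  0.05397876] [-0.12274917  0.47986902  0.69286508]
```

>>> {"name": "inch_along", "arguments": {
  "motion": [
    [[0, 0, 0.002], 0, 0],
    [[0, 0, 0.004], 0, 0],
    [[0, 0, 0.006], 0, 0],
    [[0, 0, 0.007], 0, 0],
    [[0, 0, 0.0076], 0, 0],
    [[0, 0, 0.0082], 0, 0],
    [[0, 0, 0.0088], 0, 0],
    [[0, 0, 0.0094], 0, 0],
    [[0, 0, 0.01], 0, 0],
    [[0, 0, 0.01], 0, 0]
  ]
}}

```text
time: 3.75
position: [0.6066, -0.1437, 0.0426]
tool_rot: [2.298, 2.142, -0.0]
ft_force: [0.3, 0.3, 0.1]
grip_width: 0.006
grip_force: 0.0
```

>>> {"name": "inch_along", "arguments": {
  "motion": [
    [[0, 0, 0.0006], 0, 0],
    [[0, 0, 0.0012], 0, 0],
    [[0, 0, 0.0012], 0, 0]
  ]
}}

```text
time: 4.05
position: [0.6072, -0.1438, 0.0425]
tool_rot: [2.297, 2.142, 0.001]
ft_force: [-1.1, 0.5, 5.0]
grip_width: 0.0
grip_force: 2.8
```

>>> {"name": "inch_along", "arguments": {
  "motion": [
    [[0, 0, 0.0006], 0, 0],
    [[0, 0, 0.0006], 0, 0]
  ]
}}

```text
time: 4.25
position: [0.6076, -0.1439, 0.0425]
tool_rot: [2.296, 2.141, 0.001]
ft_force: [-1.3, 0.3, 7.5]
grip_width: 0.006
grip_force: 4.0
```

>>> {"name": "inch_along", "arguments": {
  "motion": [
    [[0, 0, 0.0003], 0, 0],
    [[0, -0.001, 0.0004], 0, 0],
    [[0, -0.003, 0.0004], 0, 0],
    [[0, -0.006, 0.0004], 0, 0],
    [[0, -0.009, 0.0004], 0, 0],
    [[0, -0.012, 0.0004], 0, 0],
    [[0, -0.015, 0.0004], 0, 0],
    [[0, -0.018, 0.0004], 0, 0],
    [[0, -0.021, 0.0004], 0, 0],
    [[0, -0.024, 0.0004], 0, 0],
    [[0, -0.027, 0.0004], 0, 0],
    [[0, -0.03, 0.0004], 0, 0],
    [[0, -0.03, 0.0004], 0, 0]
  ]
}}

```text
time: 5.55
position: [0.5787, -0.1419, 0.0425]
tool_rot: [2.295, 2.14, 0.004]
ft_force: [0.3, -0.3, 8.3]
grip_width: 0.003
grip_force: 3.7
```

>>> {"name": "inch_along", "arguments": {
  "motion": [
    [[0, -0.002, 0], 0, 0],
    [[0, -0.005, 0], 0, 0],
    [[0, -0.008, 0], 0, 0],
    [[0, -0.011, 0], 0, 0],
    [[0, -0.014, 0], 0, 0],
    [[0, -0.017, 0], 0, 0],
    [[0, -0.02, 0], 0, 0],
    [[0, -0.023, 0], 0, 0],
    [[0, -0.026, 0], 0, 0],
    [[0, -0.029, 0], 0, 0],
    [[0, -0.032, 0], 0, 0],
    [[0, -0.035, 0], 0, 0],
    [[0, -0.038, 0], 0, 0],
    [[0, -0.04, 0], 0, 0],
    [[0, -0.04, 0], 0, 0]
  ]
}}

```text
time: 7.05
position: [0.539, -0.1392, 0.0424]
tool_rot: [2.294, 2.139, 0.004]
ft_force: [0.5, 0.8, 7.2]
grip_width: 0.003
grip_force: 3.8
```

```bash
python3 - <<'E'
from h import *
s=ctrl.get_state();np.save("w2.npy",np.r_[s["position"],s["tool_rot"]])
cv2.imwrite("pics/w2.png",ctrl.get_image("wrist")[:,:,::-1]); print(s["ft_force"],s["position"])
v=np.load("w2.npy");c=cam("wrist",dict(position=v[:3],tool_rot=v[3:]))
im=cv2.imread("pics/w2.png");
cv2.imwrite("pics/t2.png",ctrl.get_image("top")[:,:,::-1])
E
```

```text
[0.51122802 0.83367933 7.22539592] [ 0.53900956 -0.13920627  0.04243191]
```

View pics/w2.png

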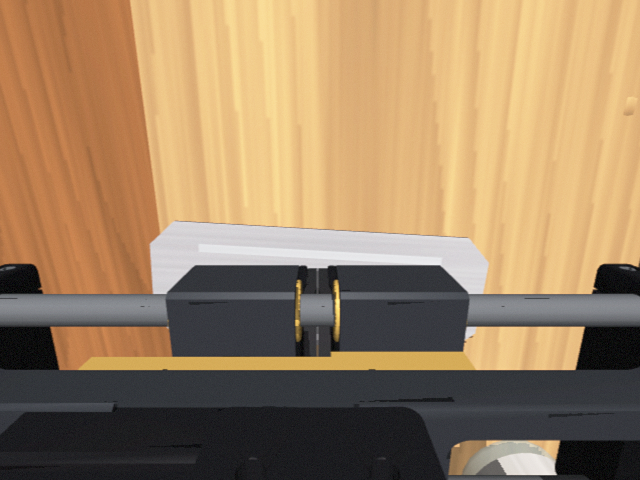

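The lid follows: its tail end at (151,245) is now level with the board edge. I'll draw it out another 46 mm.

>>> {"name": "inch_along", "arguments": {
  "motion": [
    [[0, -0.002, 0.0002], 0, 0],
    [[0, -0.005, 0.0002], 0, 0],
    [[0, -0.008, 0.0002], 0, 0],
    [[0, -0.011, 0.0002], 0, 0],
    [[0, -0.014, 0.0002], 0, 0],
    [[0, -0.017, 0.0002], 0, 0],
    [[0, -0.02, 0.0002], 0, 0],
    [[0, -0.023, 0.0002], 0, 0],
    [[0, -0.026, 0.0002], 0, 0],
    [[0, -0.029, 0.0002], 0, 0],
    [[0, -0.032, 0.0002], 0, 0],
    [[0, -0.035, 0.0002], 0, 0],
    [[0, -0.038, 0.0002], 0, 0],
    [[0, -0.041, 0.0002], 0, 0],
    [[0, -0.044, 0.0002], 0, 0],
    [[0, -0.046, 0.0002], 0, 0],
    [[0, -0.046, 0.0002], 0, 0],
    [[0, -0.046, 0.0002], 0, 0],
    [[0, -0.046, 0.0002], 0, 0]
  ]
}}

```text
time: 9.05
position: [0.4936, -0.1361, 0.0424]
tool_rot: [2.294, 2.139, 0.004]
ft_force: [0.0, 0.3, 9.6]
grip_width: 0.007
grip_force: 4.6
```

Scaled: 1.6 rad / 6.2832 = 0.2546.

>>> {"name": "inch_along", "arguments": {
  "motion": [
    [[0, 0, -0.001], 0, 0],
    [[0, 0, -0.003], 0, 0],
    [[0, 0, -0.006], 0, 0],
    [[0, 0, -0.015], 0, 0],
    [[0, 0, -0.04], 0.0159, 1],
    [[0, -0.01, -0.07], 0.0398, 1],
    [[0, -0.02, -0.1], 0.0637, 1],
    [[0, -0.03, -0.12], 0.0875, 1],
    [[0, -0.04, -0.14], 0.1114, 1],
    [[0, -0.05, -0.15], 0.1353, 1],
    [[0, -0.055, -0.15], 0.1592, 1],
    [[0, -0.055, -0.15], 0.183, 1],
    [[0, -0.055, -0.15], 0.2069, 1],
    [[0, -0.055, -0.15], 0.2308, 1],
    [[0, -0.055, -0.15], 0.2546, 1],
    [[0, -0.055, -0.15], 0.2578, 1],
    [[0, -0.055, -0.15], 0.2578, 1],
    [[0, -0.055, -0.15], 0.2578, 1],
    [[0, -0.055, -0.15], 0.2578, 1]
  ],
  "squeeze": 40
}}

```text
time: 10.95
position: [0.4359, -0.1317, 0.1902]
tool_rot: [3.136, -0.185, -0.0]
ft_force: [0.1, 0.4, 0.3]
grip_width: 0.995
grip_force: 0.0
```

```bash
cat > lid.py <<'E'
import sys
from h import *
np.set_printoptions(precision=4,suppress=True)
n=sys.argv[1];z=float(sys.argv[2])
s=ctrl.get_state();v=np.r_[s["position"],s["tool_rot"]];im=ctrl.get_image("wrist")[:,:,::-1]
np.save(n+".npy",v);cv2.imwrite(f"pics/{n}.png",im);c=cam("wrist",s)
print(s["position"],s["joint_positions"].round(2),s["ft_force"])
print(R.from_rotvec(s["tool_rot"]).as_matrix())
hsv=cv2.cvtColor(im.copy(),cv2.COLOR_BGR2HSV)
m=((hsv[...,1]<45)&(hsv[...,2]>150)).astype(np.uint8)
k,l,st,ce=cv2.connectedComponentsWithStats(m)
for i in 1+np.argsort(-st[1:,4])[:3]:
    ys,xs=np.where(l==i);r=cv2.minAreaRect((ray(c,np.c_[xs,ys],z)[:,:2]*1000).astype(np.float32))
    print(st[i],r)
E
python3 lid.py w3 .042
```

```text
[ 0.4359 -0.1317  0.1902] [ 0.74 -0.06 -0.48  1.94 -0.03  1.26 -1.42] [0.1256 0.3682 0.2966]
[[ 0.9931 -0.1173 -0.0001]
 [-0.1173 -0.9931 -0.    ]
 [-0.0001  0.     -1.    ]]
[  280    54    76   197 13809] ((492.28106689453125, -137.5771484375), (63.66116714477539, 168.12425231933594), 82.45588684082031)
[ 425   27  100   98 6767] ((543.0444946289062, -277.17169189453125), (78.34138488769531, 74.95320129394531), 67.45042419433594)
[ 600   55   40   90 3190] ((508.7198181152344, -399.6438903808594), (72.9262466430664, 33.36647033691406), 2.1605446338653564)
```

View pics/w3.png

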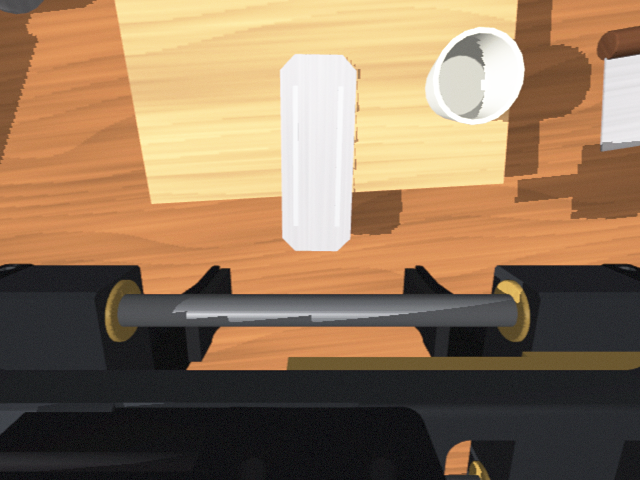

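The lid's centre is at (0.492,-0.138), its yaw is -7.5°, and about 52 mm overhangs the edge. I'll go down around the tail and grip it.

Scaled: 0.013 rad / 6.2832 = 0.0021.

>>> {"name": "inch_along", "arguments": {
  "motion": [
    [[0.001, -0.0015, 0.04], 0.0021, 1],
    [[0.001, -0.0015, 0.08], 0.0021, 1],
    [[0.001, -0.0015, 0.11], 0.0021, 1],
    [[0.001, -0.0015, 0.135], 0.0021, 1],
    [[0.001, -0.0015, 0.15], 0.0021, 1],
    [[0.001, -0.0015, 0.158], 0.0021, 1],
    [[0.001, -0.0015, 0.163], 0.0021, 1],
    [[0.001, -0.0015, 0.163], 0.0021, 1],
    [[0.001, -0.0015, 0.163], 0.0021, 1],
    [[0.001, -0.0015, 0.163], 0.0021, 1]
  ]
}}

```text
time: 12.0
position: [0.4379, -0.1307, 0.028]
tool_rot: [3.134, -0.207, 0.002]
ft_force: [0.3, -0.1, 0.6]
grip_width: 0.996
grip_force: 0.0
```

>>> {"name": "inch_along", "arguments": {
  "motion": [
    [[0, 0, 0], 0, 0.85],
    [[0, 0, 0], 0, 0.78],
    [[0, 0, 0], 0, 0.74],
    [[0, 0, 0], 0, 0.7],
    [[0, 0, 0], 0, 0.65],
    [[0, 0, 0], 0, 0.6],
    [[0, 0, 0], 0, 0.6],
    [[0, 0, 0], 0, 0.6]
  ],
  "squeeze": 40
}}

```text
time: 12.8
position: [0.4371, -0.1305, 0.0272]
tool_rot: [3.135, -0.208, 0.0]
ft_force: [-0.5, -0.1, 0.9]
grip_width: 0.7
grip_force: 40.0
```

>>> {"name": "inch_along", "arguments": {
  "motion": [
    [[0, 0, -0.002], 0, 0.5],
    [[0, 0, -0.006], 0, 0.5],
    [[0, 0, -0.015], 0, 0.5],
    [[0, 0, -0.03], 0, 0.5],
    [[0, 0, -0.05], 0, 0.5],
    [[0, 0, -0.07], 0, 0.5],
    [[0, 0, -0.09], 0, 0.5],
    [[0, 0, -0.11], 0, 0.5],
    [[0, 0, -0.125], 0, 0.5],
    [[0, 0, -0.135], 0, 0.5],
    [[0, 0, -0.14], 0, 0.5],
    [[0, 0, -0.14], 0, 0.5],
    [[0, 0, -0.14], 0, 0.5]
  ]
}}

```text
time: 14.1
position: [0.4366, -0.1302, 0.1665]
tool_rot: [-3.134, 0.207, 0.002]
ft_force: [-0.1, -0.3, -1.3]
grip_width: 0.695
grip_force: 40.0
```

```bash
python3 lid.py w4 .182
```

```text
[ 0.4366 -0.1302  0.1665] [ 0.74 -0.04 -0.49  1.97 -0.02  1.21 -1.45] [-0.0813 -0.2867 -1.2927]
[[ 0.9913 -0.1318 -0.0011]
 [-0.1318 -0.9913  0.0004]
 [-0.0012 -0.0002 -1.    ]]
[  237     0   163   294 43683] ((497.64019775390625, -137.855224609375), (62.434444427490234, 118.54822540283203), 82.28851318359375)
[ 434   13  112  107 5696] ((523.0615844726562, -210.54115295410156), (38.830596923828125, 41.148094177246094), 50.46152114868164)
[ 251  327  132   26 2579] ((415.024658203125, -126.55547332763672), (62.22563934326172, 13.440403938293457), 82.35313415527344)
```

View pics/w4.png

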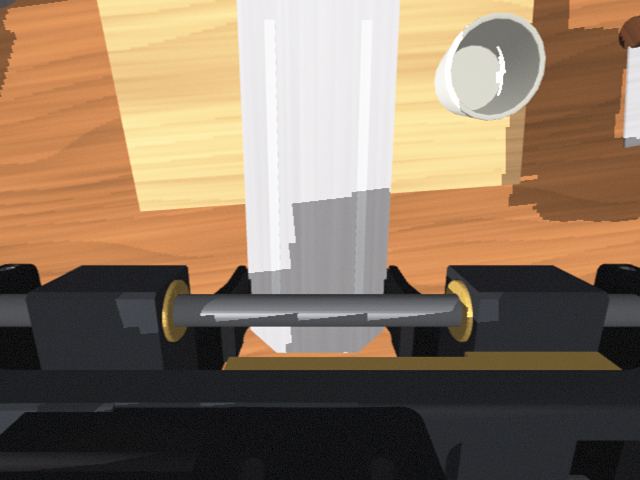

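The lid is held square and centred between the fingers. Now I swing it round by -2.68 rad, staying high and beside the tin, so the wrist camera can measure the tin.

Scaled: -1.2 rad / 6.2832 = -0.191.

>>> {"name": "inch_along", "arguments": {
  "motion": [
    [[0, 0, -0.02], -0.0048, 0.5],
    [[0, 0, -0.05], -0.0159, 0.5],
    [[0.005, -0.01, -0.08], -0.035, 0.5],
    [[0.015, -0.025, -0.1], -0.0573, 0.5],
    [[0.025, -0.04, -0.1], -0.0796, 0.5],
    [[0.035, -0.055, -0.1], -0.1019, 0.5],
    [[0.045, -0.07, -0.1], -0.1241, 0.5],
    [[0.055, -0.09, -0.1], -0.1464, 0.5],
    [[0.065, -0.105, -0.1], -0.1687, 0.5],
    [[0.075, -0.12, -0.1], -0.191, 0.5],
    [[0.085, -0.14, -0.1], -0.2133, 0.5],
    [[0.095, -0.155, -0.1], -0.2355, 0.5],
    [[0.105, -0.17, -0.1], -0.2578, 0.5],
    [[0.115, -0.19, -0.1], -0.2801, 0.5],
    [[0.125, -0.205, -0.1], -0.3024, 0.5],
    [[0.135, -0.22, -0.1], -0.3247, 0.5],
    [[0.145, -0.235, -0.1], -0.347, 0.5],
    [[0.15, -0.245, -0.1], -0.3692, 0.5],
    [[0.155, -0.252, -0.1], -0.3883, 0.5],
    [[0.155, -0.252, -0.1], -0.4058, 0.5]
  ]
}}

```text
time: 16.15
position: [0.6241, 0.1003, 0.2657]
tool_rot: [-1.102, -2.94, -0.001]
ft_force: [-0.6, -0.6, -1.3]
grip_width: 0.698
grip_force: 40.0
```

>>> {"name": "inch_along", "arguments": {
  "motion": [
    [[0, 0, 0], -0.0127, 0.5],
    [[0, 0, 0], -0.0207, 0.5],
    [[0, 0, 0], -0.0207, 0.5],
    [[0, 0, 0], -0.0207, 0.5],
    [[0, 0, 0], -0.0207, 0.5]
  ]
}}

```text
time: 16.65
position: [0.6239, 0.0989, 0.2667]
tool_rot: [-0.92, -3.003, 0.0]
ft_force: [0.1, -0.6, -0.9]
grip_width: 0.701
grip_force: 40.0
```

```bash
python3 lid.py w5 .285
```

```text
[0.6239 0.0989 0.2667] [ 0.44  0.38 -0.85  1.41  0.28  1.48  0.58] [ 0.0705 -0.5683 -0.888 ]
[[-0.8283  0.5603 -0.0005]
 [ 0.5603  0.8283 -0.0001]
 [ 0.0004 -0.0003 -1.    ]]
[  237     0   163   294 43941] ((571.7789916992188, 134.31512451171875), (61.67267990112305, 116.35072326660156), 55.83086395263672)
[ 412   11  100  180 9181] ((585.5087280273438, 192.48280334472656), (31.656923294067383, 65.99430847167969), 54.6849250793457)
[ 598  143   42  125 3824] ((661.244873046875, 228.47235107421875), (17.23657989501953, 54.556968688964844), 69.03982543945312)
```

View pics/w5.png

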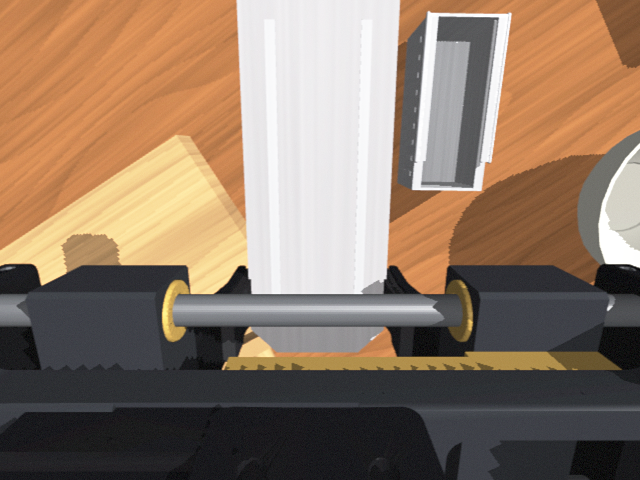

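The tin shows its mouth end at the bottom, about (412-482,190), and its stop end at about (428-511,13). I'll zoom in to pick corners.

```bash
python3 - <<'E'
import cv2
im=cv2.imread("pics/w5.png");cv2.imwrite("pics/w5c.png",cv2.resize(im[5:200,395:520],None,fx=3,fy=3,interpolation=cv2.INTER_NEAREST))
E
```

```text
(no output)
```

View pics/w5c.png

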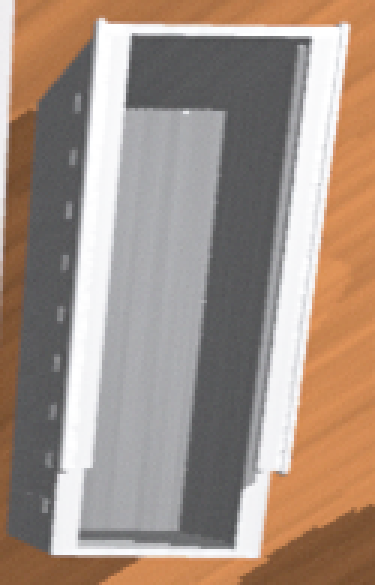

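```bash
cat > tin.py <<'E'
from h import *
from scipy.optimize import least_squares
np.set_printoptions(precision=4,suppress=True)
v=np.load("w5.npy");c=cam("wrist",dict(position=v[:3],tool_rot=v[3:]))
px=np.array([[98,20],[350,24],[61,470],[288,474],[92,468],[258,472],[50,555],[261,556]])/3+[395,5]
M=np.array([[80,36,78.5],[80,-36,78.5],[-50,36,78.5],[-50,-36,78.5],[-50,25,78.5],[-50,-25,78.5],[-80,36,70],[-80,-36,70]])/1000
def f(p):
    W=R.from_euler("z",p[2]).apply(M)+[p[0],p[1],0]
    return (proj(c,W)-px).ravel()
r=least_squares(f,[.614,.263,2.55],loss="soft_l1");print(r.x,np.degrees(r.x[2]),f(r.x).reshape(-1,2))
ct=cam("top"); W=R.from_euler("z",r.x[2]).apply(M)+[*r.x[:2],0]
print("top px",proj(ct,W)[[0,1,6,7]])
# target: tool x axis along tin x, lateral 0
s=ctrl.get_state();Rt=R.from_rotvec(s["tool_rot"]).as_matrix()
u=np.array([np.cos(r.x[2]),np.sin(r.x[2]),0]);n=np.array([-u[1],u[0],0])
d=s["position"]-[*r.x[:2],0];print("tcp in tin",d@u,d@n,"yaw err",np.degrees(np.arctan2(Rt[1,0],Rt[0,0])-r.x[2]))
E
python3 tin.py
python3 - <<'E'
from h import *
v=np.load("w5.npy");c=cam("wrist",dict(position=v[:3],tool_rot=v[3:]))
im=cv2.imread("pics/w5.png");hsv=cv2.cvtColor(im,cv2.COLOR_BGR2HSV);m=(hsv[...,1]<45)&(hsv[...,2]>120)
T=R.from_rotvec(v[3:])
for r in(5,60,120,180,240):
    i=320
    a=i
    while m[r,a-1]:a-=1
    b=i
    while m[r,b+1]:b+=1
    q=T.inv().apply(ray(c,[[a-.5,r],[b+.5,r]],.267+.0155)-v[:3])*1000
    w=q[1,1]-q[0,1];z0=c[2][2]-.2825;h=z0*63/w
    print(r,a,b,q[:,:2].round(1).tolist(),w.round(2),"lid z rel tcp mm",((c[2][2]-h-v[2])*1000).round(1), "mid y",(q[:,1].mean()*63/w).round(2))
E
```

```text
[0.6139 0.2704 2.5346] 145.2209325134508 [[ 1.5209  1.6605]
 [-2.7322  1.2871]
 [ 1.7979 -0.9037]
 [-1.6967 -1.4522]
 [ 2.4962 -0.1171]
 [-2.7177 -0.9054]
 [ 0.7626 -0.1385]
 [-0.5636  0.2627]]
top px [[186.639  252.862 ]
 [163.2553 237.0822]
 [222.6917 201.2237]
 [199.508  185.6518]]
tcp in tin -0.10610360545005929 0.13509372271990575 yaw err 0.7159027452219363
5 237 399 [[120.5, -30.1], [120.4, 31.1]] 61.17 lid z rel tcp mm 11.4 mid y 0.55
60 239 396 [[101.7, -30.4], [101.6, 31.0]] 61.46 lid z rel tcp mm 12.1 mid y 0.33
120 242 393 [[79.5, -30.5], [79.4, 31.1]] 61.59 lid z rel tcp mm 12.4 mid y 0.29
180 244 390 [[55.4, -31.0], [55.3, 31.1]] 62.15 lid z rel tcp mm 13.7 mid y 0.04
240 247 387 [[29.1, -31.2], [29.0, 31.2]] 62.31 lid z rel tcp mm 14.1 mid y -0.0
```

The fit puts the tin at (0.614,0.270) with yaw 145.2°; the top camera puts it about 2.5 mm away. I'll move to the pre-insert pose outside the mouth and check lid against tin in the fixed cameras, where the bias cancels.

The manual's scale: turns go in shares of 2 pi rad. Converting my numbers, 0.009 rad / 6.2832 = 0.0014.

>>> {"name": "inch_along", "arguments": {
  "motion": [
    [[-0.015, 0.01, 0], 0.0014, 0.5],
    [[-0.035, 0.02, 0], 0.0014, 0.5],
    [[-0.06, 0.035, 0], 0.0014, 0.5],
    [[-0.085, 0.055, 0], 0.0014, 0.5],
    [[-0.11, 0.08, 0], 0.0014, 0.5],
    [[-0.1307, 0.105, 0.02], 0.0014, 0.5],
    [[-0.1307, 0.125, 0.05], 0.0014, 0.5],
    [[-0.1307, 0.1334, 0.08], 0.0014, 0.5],
    [[-0.1307, 0.1334, 0.11], 0.0014, 0.5],
    [[-0.1307, 0.1334, 0.14], 0.0014, 0.5],
    [[-0.1307, 0.1334, 0.165], 0.0014, 0.5],
    [[-0.1307, 0.1334, 0.18], 0.0014, 0.5],
    [[-0.1307, 0.1334, 0.188], 0.0014, 0.5],
    [[-0.1307, 0.1334, 0.188], 0.0014, 0.5],
    [[-0.1307, 0.1334, 0.188], 0.0014, 0.5],
    [[-0.1307, 0.1334, 0.188], 0.0014, 0.5]
  ]
}}

```text
time: 18.3
position: [0.8079, 0.1368, 0.0812]
tool_rot: [0.932, 2.997, 0.002]
ft_force: [0.8, 0.3, -1.2]
grip_width: 0.702
grip_force: 40.0
```

```bash
python3 tin.py | tail -1; cat > rect.py <<'E'
from h import *
import sys
tx,ty,a=.6139,.2704,np.radians(145.1)
def rect(name,im,z=.078,x0=-150,x1=100,y0=-60,y1=60,k=2):
    c=cam(name);X,Y=np.meshgrid(np.arange(x0,x1,1/k),np.arange(y1,y0,-1/k))
    P=R.from_euler("z",a).apply(np.c_[X.ravel()/1e3,Y.ravel()/1e3,0*X.ravel()])+[tx,ty,z]
    q=proj(c,P).astype(np.float32).reshape(*X.shape,2)
    return cv2.remap(im,q[...,0],q[...,1],cv2.INTER_CUBIC)
if __name__=="__main__":
    o=[]
    for n in("top","scene"):
        im=ctrl.get_image(n)[:,:,::-1].copy();cv2.imwrite(f"pics/{n}_{sys.argv[1]}.png",im);o.append(rect(n,im))
    cv2.imwrite(f"pics/rect_{sys.argv[1]}.png",np.vstack(o))
E
python3 rect.py a
```

```text
tcp in tin -0.23564365140359683 -0.0009247671666483409 yaw err 0.2237970350312528
```

View pics/rect_a.png

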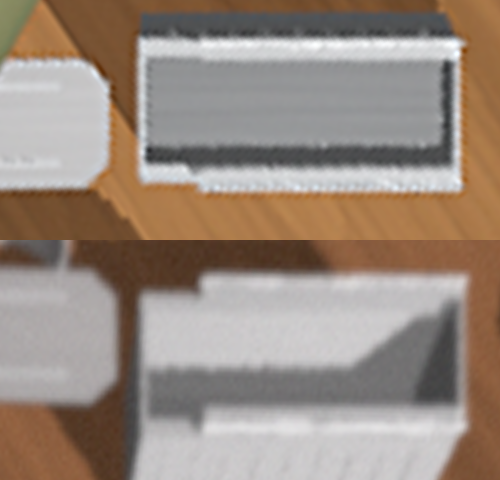

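```bash
python3 - <<'E'
from rect import *
np.set_printoptions(precision=2,suppress=True)
def tinf(P): return R.from_euler("z",-a).apply(P-[tx,ty,0])*1000
def go(n,col,row,z):
    P=R.from_euler("z",a).apply(np.array([[-150+col/2,60-row/2,0]])/1e3)+[tx,ty,.078]
    c=cam(n);return tinf(ray(c,proj(c,P),z))[0]
for n,L,T in(("top",[(40,59),(40,187)],[(300,39.5),(300,189.5)]),("scene",[(40,29),(40,164)],[(300,36),(300,190)])):
    print(n,cam(n)[2])
    for z in(.090,.093,.096):
        l=[go(n,*p,z) for p in L];print(" lid z",z,"y",l[0][1],l[1][1],"w",l[0][1]-l[1][1],"mid",(l[0][1]+l[1][1])/2)
    for z in(.0785,):
        l=[go(n,*p,z) for p in T];print(" tin y",l[0][1],l[1][1],"w",l[0][1]-l[1][1],"mid",(l[0][1]+l[1][1])/2)
print(go("top",108,123,.092),go("scene",118,100,.092), "stop x top",go("top",461,120,.0785),"mouth",go("top",140,120,.07))
E
```

```text
top [ 0.48 -0.04  1.53]
 lid z 0.09 y 32.983282695437914 -30.489233477816256 w 63.47251617325417 mid 1.247024608810829
 lid z 0.093 y 33.60410336929736 -29.73654184727032 w 63.34064521656768 mid 1.9337807610135211
 lid z 0.096 y 34.224924043156804 -28.983850216724388 w 63.208774259881196 mid 2.620536913216208
 tin y 40.35012182630031 -34.62412212747193 w 74.97424395377223 mid 2.862999849414191
scene [1.07 0.62 0.8 ]
 lid z 0.09 y 35.59462029175229 -30.779860385449084 w 66.37448067720138 mid 2.4073799531516045
 lid z 0.093 y 33.118275364690405 -32.97482548181143 w 66.09310084650184 mid 0.07172494143948782
 lid z 0.096 y 30.641930437628446 -35.16979057817367 w 65.8117210158021 mid -2.263930070272611
 tin y 41.58970752303911 -35.356795570877495 w 76.9465030939166 mid 3.1164559760808075
[-95.68   1.7   92.  ] [-92.61  -0.87  92.  ] stop x top [80.45  0.11 78.5 ] mouth [-80.09  -1.82  70.  ]
```

The top and scene views agree that the lid sits about 1.3 mm off, towards tin -y, and both show the nose at tin x of about -95. I'll shift by that, move forward over the lip-free part and lower it.

Scaled: 0.002 rad / 6.2832 = 0.0003.

>>> {"name": "inch_along", "arguments": {
  "motion": [
    [[0.005, -0.0013, 0], 0.0003, 0.5],
    [[0.015, -0.0013, 0], 0.0003, 0.5],
    [[0.025, -0.0013, 0.002], 0.0003, 0.5],
    [[0.031, -0.0013, 0.006], 0.0003, 0.5],
    [[0.033, -0.0013, 0.01], 0.0003, 0.5],
    [[0.033, -0.0013, 0.013], 0.0003, 0.5],
    [[0.033, -0.0013, 0.015], 0.0003, 0.5],
    [[0.033, -0.0013, 0.015], 0.0003, 0.5],
    [[0.033, -0.0013, 0.015], 0.0003, 0.5],
    [[0.033, -0.0013, 0.015], 0.0003, 0.5]
  ]
}}

```text
time: 19.4
position: [0.7793, 0.1539, 0.0642]
tool_rot: [0.936, 2.999, 0.0]
ft_force: [0.9, 0.4, -1.4]
grip_width: 0.7
grip_force: 40.0
```

```bash
python3 tin.py | tail -1
```

```text
tcp in tin -0.20236164904499643 0.0013121487114857167 yaw err 0.10528639110787771
```

>>> {"name": "inch_along", "arguments": {
  "motion": [
    [[0, 0.0005, 0.001], 0, 0.5],
    [[0, 0.0005, 0.002], 0, 0.5],
    [[0, 0.0005, 0.0026], 0, 0.5],
    [[0, 0.0005, 0.0032], 0, 0.5],
    [[0, 0.0005, 0.0038], 0, 0.5],
    [[0, 0.0005, 0.0038], 0, 0.5]
  ]
}}

```text
time: 20.0
position: [0.7793, 0.1545, 0.0602]
tool_rot: [-0.936, -2.999, 0.0]
ft_force: [-0.1, 0.3, -1.6]
grip_width: 0.7
grip_force: 40.0
```

>>> {"name": "inch_along", "arguments": {
  "motion": [
    [[0, 0, 0.0006], 0, 0.5],
    [[0, 0, 0.0012], 0, 0.5],
    [[0, 0, 0.0012], 0, 0.5]
  ]
}}

```text
time: 20.3
position: [0.7793, 0.1545, 0.059]
tool_rot: [-0.936, -2.999, 0.0]
ft_force: [-0.5, -1.0, -1.0]
grip_width: 0.7
grip_force: 40.0
```

>>> {"name": "inch_along", "arguments": {
  "motion": [
    [[0, 0, 0.0006], 0, 0.5],
    [[0, 0, 0.0012], 0, 0.5],
    [[0, 0, 0.0012], 0, 0.5]
  ]
}}

```text
time: 20.6
position: [0.7793, 0.1545, 0.0578]
tool_rot: [-0.936, -2.999, 0.0]
ft_force: [-0.7, -0.6, -0.9]
grip_width: 0.702
grip_force: 40.0
```

>>> {"name": "inch_along", "arguments": {
  "motion": [
    [[0, 0, 0.0006], 0, 0.5],
    [[0, 0, 0.001], 0, 0.5],
    [[0, 0, 0.001], 0, 0.5]
  ]
}}

```text
time: 20.9
position: [0.7794, 0.1545, 0.0569]
tool_rot: [0.936, 2.999, -0.0]
ft_force: [-0.4, -0.3, -0.5]
grip_width: 0.696
grip_force: 40.0
```

```bash
python3 tin.py | tail -1
```

```text
tcp in tin -0.20206782219330935 0.0008094968211207476 yaw err 0.12585178252626825
```

Contact is light: the lid's weight is partly carried at TCP z 0.057. Now I slide it in slowly.

>>> {"name": "inch_along", "arguments": {
  "motion": [
    [[0.001, 0, 0], 0, 0.5],
    [[0.003, 0, 0], 0, 0.5],
    [[0.005, 0, 0], 0, 0.5],
    [[0.007, 0, 0], 0, 0.5],
    [[0.009, 0, 0], 0, 0.5],
    [[0.011, 0, 0], 0, 0.5],
    [[0.013, 0, 0], 0, 0.5],
    [[0.015, 0, 0], 0, 0.5],
    [[0.017, 0, 0], 0, 0.5],
    [[0.018, 0, 0], 0, 0.5],
    [[0.018, 0, 0], 0, 0.5]
  ]
}}

```text
time: 22.0
position: [0.7643, 0.165, 0.057]
tool_rot: [-0.935, -2.999, 0.0]
ft_force: [0.8, -0.2, -0.2]
grip_width: 0.699
grip_force: 40.0
```

```bash
python3 tin.py | tail -1
```

```text
tcp in tin -0.1837614524454962 0.000776628918794639 yaw err 0.14325829826905792
```

>>> {"name": "inch_along", "arguments": {
  "motion": [
    [[0.001, 0, 0], 0, 0.5],
    [[0.003, 0, 0], 0, 0.5],
    [[0.005, 0, 0], 0, 0.5],
    [[0.007, 0, 0], 0, 0.5],
    [[0.009, 0, 0], 0, 0.5],
    [[0.011, 0, 0], 0, 0.5],
    [[0.013, 0, 0], 0, 0.5],
    [[0.015, 0, 0], 0, 0.5],
    [[0.017, 0, 0], 0, 0.5],
    [[0.018, 0, 0], 0, 0.5],
    [[0.018, 0, 0], 0, 0.5]
  ]
}}

```text
time: 23.1
position: [0.7495, 0.1752, 0.0569]
tool_rot: [-0.935, -2.999, 0.0]
ft_force: [0.1, 0.7, -0.3]
grip_width: 0.691
grip_force: 40.0
```

```bash
python3 tin.py | tail -1
```

```text
tcp in tin -0.16572009749233066 0.0008199111689357469 yaw err 0.14460098002888094
```

>>> {"name": "inch_along", "arguments": {
  "motion": [
    [[0.002, 0, 0], 0, 0.5],
    [[0.005, 0, 0], 0, 0.5],
    [[0.008, 0, 0], 0, 0.5],
    [[0.011, 0, 0], 0, 0.5],
    [[0.014, 0, 0], 0, 0.5],
    [[0.017, 0, 0.0003], 0, 0.5],
    [[0.02, 0, 0.0003], 0, 0.5],
    [[0.023, 0, 0.0003], 0, 0.5],
    [[0.026, 0, 0.0003], 0, 0.5],
    [[0.028, 0, 0.0003], 0, 0.5],
    [[0.03, 0, 0.0003], 0, 0.5],
    [[0.03, 0, 0.0003], 0, 0.5]
  ]
}}

```text
time: 24.3
position: [0.7247, 0.1924, 0.0567]
tool_rot: [-0.935, -2.999, -0.0]
ft_force: [0.1, -0.6, 0.3]
grip_width: 0.696
grip_force: 40.0
```

>>> {"name": "inch_along", "arguments": {
  "motion": [
    [[0.002, 0, 0], 0, 0.5],
    [[0.005, 0, 0], 0, 0.5],
    [[0.008, 0, 0], 0, 0.5],
    [[0.011, 0, 0], 0, 0.5],
    [[0.014, 0, 0], 0, 0.5],
    [[0.017, 0, 0.0003], 0, 0.5],
    [[0.02, 0, 0.0003], 0, 0.5],
    [[0.023, 0, 0.0003], 0, 0.5],
    [[0.026, 0, 0.0003], 0, 0.5],
    [[0.028, 0, 0.0003], 0, 0.5],
    [[0.03, 0, 0.0003], 0, 0.5],
    [[0.03, 0, 0.0003], 0, 0.5]
  ]
}}

```text
time: 25.5
position: [0.7002, 0.2095, 0.0566]
tool_rot: [0.935, 2.999, 0.0]
ft_force: [-0.9, -0.6, 3.4]
grip_width: 0.697
grip_force: 40.0
```

```bash
python3 tin.py | tail -1
```

```text
tcp in tin -0.10566798757258053 0.0007946503750888359 yaw err 0.1472408908848859
```

Forces are small and the centre of mass is over the ledges. I release, go up, back off and close the fingers.

>>> {"name": "inch_along", "arguments": {
  "motion": [
    [[0, 0, 0], 0, 0.75],
    [[0, 0, 0], 0, 0.85],
    [[0, 0, 0], 0, 1],
    [[0, 0, 0], 0, 1],
    [[0, 0, 0], 0, 1],
    [[0, 0, 0], 0, 1],
    [[0, 0, -0.005], 0, 1],
    [[0, 0, -0.015], 0, 1],
    [[0, 0, -0.03], 0, 1],
    [[0, 0, -0.05], 0, 1],
    [[0, 0, -0.06], 0, 1],
    [[-0.02, 0, -0.06], 0, 0.5],
    [[-0.04, 0, -0.06], 0, 0],
    [[-0.055, 0, -0.06], 0, 0],
    [[-0.055, 0, -0.06], 0, 0],
    [[-0.055, 0, -0.06], 0, 0],
    [[-0.055, 0, -0.06], 0, 0]
  ],
  "squeeze": 20
}}

```text
time: 27.2
position: [0.7446, 0.1793, 0.1166]
tool_rot: [-0.933, -2.999, -0.001]
ft_force: [-0.3, 1.1, -0.3]
grip_width: 0.538
grip_force: 0.0
```

```bash
python3 tin.py|tail -1; python3 rect.py b; python3 lid.py w6 .072
```

```text
tcp in tin -0.1594010064383035 0.00025423416177029756 yaw err 0.22584684093738341
[0.7448 0.1791 0.1166] [ 0.17  0.74 -0.75  1.21  0.49  1.37  0.43] [-0.2711 -0.6089 -0.1926]
[[-0.8236  0.5672 -0.0002]
 [ 0.5672  0.8236  0.0003]
 [ 0.0003  0.0001 -1.    ]]
[  243     0   149   218 26685] ((674.4210205078125, 227.63832092285156), (78.80809020996094, 116.72032165527344), 55.358001708984375)
[ 589   51   51  217 7931] ((800.7525634765625, 354.55828857421875), (29.16720199584961, 128.18190002441406), 68.5687255859375)
[ 143  179   98   86 2499] ((681.19580078125, 128.3653564453125), (59.690120697021484, 53.48979949951172), 55.34120559692383)
```

>>> {"name": "inch_along", "arguments": {
  "motion": [
    [[0, 0, 0], 0, 0],
    [[0, 0, 0], 0, 0],
    [[0, 0, 0], 0, 0],
    [[0, 0, 0], 0, 0],
    [[0, 0, 0], 0, 0]
  ]
}}

```text
time: 27.85
position: [0.7456, 0.1778, 0.1163]
tool_rot: [-0.936, -2.999, 0.0]
ft_force: [0.0, -0.4, -0.2]
grip_width: 0.019
grip_force: 0.0
```

```bash
python3 - <<'E'
from rect import *
np.set_printoptions(precision=1,suppress=True)
v=np.load("w6.npy");c=cam("wrist",dict(position=v[:3],tool_rot=v[3:]))
im=cv2.imread("pics/w6.png");hsv=cv2.cvtColor(im,cv2.COLOR_BGR2HSV);m=(hsv[...,1]<45)&(hsv[...,2]>150)
for r in range(60,222,10):
    w=np.where(m[r,240:400])[0]
    if len(w):
        q=R.from_euler("z",-a).apply(ray(c,[[240+w[0]-.5,r],[240+w[-1]+.5,r]],.071)-[tx,ty,0])*1000
        print(r,q[:,:2].ravel(),"w",q[0,1]-q[1,1],"mid",q[:,1].mean())
E
```

```text
60 [-44.6  40.  -44.2 -38.9] w 78.8731355059133 mid 0.566010287644378
70 [-49.7  36.4 -49.3 -38. ] w 74.40464426321478 mid -0.8438286872041338
80 [-54.8  37.1 -54.5 -35. ] w 72.11069452565394 mid 1.0811070204985036
90 [-60.   36.8 -59.7 -35.2] w 72.03756743335865 mid 0.7808019629254979
100 [-65.3  37.  -64.9 -34.9] w 71.96324500219569 mid 1.043031525786521
110 [-70.6  36.7 -70.3 -35.2] w 71.88809626684065 mid 0.7383306521979982
120 [-76.   36.9 -75.7 -34.9] w 71.81170801499582 mid 1.0039005163804724
130 [-81.5  32.5 -81.2 -31.1] w 63.63540146424745 mid 0.6953305014660813
140 [-87.1  32.7 -86.8 -31.4] w 64.08261157927083 mid 0.6730008815708253
150 [-92.7  32.3 -92.5 -31. ] w 63.36276729900059 mid 0.6504448447109574
160 [-98.5  32.5 -98.2 -31.3] w 63.814409429661865 mid 0.6274771117598039
170 [-104.3   32.7 -104.   -30.9] w 63.67732939905223 mid 0.9017828009243196
180 [-110.2   32.3 -109.9  -31.2] w 63.53844984228008 mid 0.5806365398356128
190 [-116.2   32.6 -115.9  -30.8] w 63.397363349157445 mid 0.8585968969616449
200 [-122.3   30.9 -122.   -29.9] w 60.82153008514257 mid 0.5326020139309247
210 [-128.4   24.4 -128.2  -23.4] w 47.79144251824548 mid 0.5087965151789469
```

The lid lies centred between the channel sides (lid mid 0.65, tin mid 0.9 mm) with its tail at about -133. I lower the closed fingers behind the tail and push.

>>> {"name": "inch_along", "arguments": {
  "motion": [
    [[0, 0, 0.015], 0, 0],
    [[0, 0, 0.03], 0, 0],
    [[0, 0, 0.045], 0, 0],
    [[0, 0, 0.053], 0, 0],
    [[0, 0, 0.056], 0, 0],
    [[0, 0, 0.056], 0, 0],
    [[0.003, 0, 0.056], 0, 0],
    [[0.006, 0, 0.056], 0, 0],
    [[0.009, 0, 0.056], 0, 0],
    [[0.011, 0, 0.056], 0, 0],
    [[0.013, 0, 0.056], 0, 0],
    [[0.013, 0, 0.056], 0, 0]
  ]
}}

```text
time: 29.05
position: [0.7346, 0.1856, 0.0605]
tool_rot: [0.935, 2.999, 0.0]
ft_force: [-0.2, -0.0, 0.1]
grip_width: 0.005
grip_force: 0.0
```

```bash
python3 tin.py|tail -1
```

```text
tcp in tin -0.14760834984517884 0.0007819578079593797 yaw err 0.15827840789850492
```

>>> {"name": "inch_along", "arguments": {
  "motion": [
    [[0.002, 0, 0], 0, 0],
    [[0.005, 0, 0], 0, 0],
    [[0.008, 0, 0], 0, 0],
    [[0.011, 0, 0], 0, 0],
    [[0.014, 0, 0], 0, 0],
    [[0.017, 0, 0], 0, 0],
    [[0.019, 0, 0], 0, 0],
    [[0.02, 0, 0], 0, 0],
    [[0.02, 0, 0], 0, 0]
  ]
}}

```text
time: 29.95
position: [0.7183, 0.1967, 0.0604]
tool_rot: [-0.935, -2.999, 0.0]
ft_force: [0.3, -0.8, 0.7]
grip_width: 0.006
grip_force: 0.0
```

```bash
python3 tin.py|tail -1
```

```text
tcp in tin -0.1278440072894697 0.0009348256067474581 yaw err 0.14077629203090378
```

>>> {"name": "inch_along", "arguments": {
  "motion": [
    [[0.002, 0, 0], 0, 0],
    [[0.004, 0, 0], 0, 0],
    [[0.006, 0, 0], 0, 0],
    [[0.008, 0, 0], 0, 0],
    [[0.01, 0, 0], 0, 0],
    [[0.012, 0, 0], 0, 0],
    [[0.014, 0, 0], 0, 0],
    [[0.016, 0, 0], 0, 0],
    [[0.018, 0, 0], 0, 0],
    [[0.019, 0, 0], 0, 0],
    [[0.02, 0, 0], 0, 0],
    [[0.02, 0, 0], 0, 0]
  ]
}}

```text
time: 31.15
position: [0.7019, 0.2081, 0.0603]
tool_rot: [-0.935, -2.999, 0.0]
ft_force: [0.8, -0.0, 0.4]
grip_width: 0.008
grip_force: 0.0
```

```bash
python3 tin.py|tail -1; cp lid.py l2.py; python3 lid.py w7 .072 | tail -3; python3 - <<'E'
from rect import *
np.set_printoptions(precision=1,suppress=True)
v=np.load("w7.npy");c=cam("wrist",dict(position=v[:3],tool_rot=v[3:]))
p=proj(c,R.from_euler("z",a).apply(np.array([[x/1e3,.018,.071] for x in range(-125,-60,5)])+0)+[tx,ty,0])
im=cv2.imread("pics/w7.png",0)
for x,q in zip(range(-125,-60,5),p): print(x,q,im[int(q[1]),int(q[0])] if 0<=q[1]<480 else None)
E
```

```text
tcp in tin -0.10786446164642575 0.0009852349405194832 yaw err 0.13662562711129453
[  215     0   207   274 45088] ((646.3206787109375, 246.9810791015625), (79.5699462890625, 111.70805358886719), 55.1080436706543)
[ 468  304  151   10 1464] ((768.4453125, 293.3375549316406), (71.3409652709961, 4.7154388427734375), 55.25177001953125)
[ 17 305 132   8 805] ((642.792236328125, 112.2054672241211), (62.61433029174805, 3.665717124938965), 55.25157928466797)
-125 [281.8 328.2] 65
-120 [281.6 318.9] 65
-115 [281.4 309.5] 65
-110 [281.1 300. ] 62
-105 [280.9 290.3] 44
-100 [280.6 280.5] 46
-95 [280.4 270.5] 45
-90 [280.1 260.3] 226
-85 [279.9 250. ] 226
-80 [279.6 239.6] 226
-75 [279.3 228.9] 227
-70 [279.  218.1] 242
-65 [278.8 207.1] 244
```

Now the last millimetres, slowly, watching the force.

>>> {"name": "inch_along", "arguments": {
  "motion": [
    [[0.001, 0, 0], 0, 0],
    [[0.002, 0, 0], 0, 0],
    [[0.003, 0, 0], 0, 0],
    [[0.004, 0, 0], 0, 0],
    [[0.005, 0, 0], 0, 0],
    [[0.005, 0, 0], 0, 0]
  ]
}}

```text
time: 31.8
position: [0.6977, 0.211, 0.0603]
tool_rot: [-0.935, -2.999, 0.0]
ft_force: [0.3, -0.3, -0.0]
grip_width: 0.005
grip_force: 0.0
```

>>> {"name": "inch_along", "arguments": {
  "motion": [
    [[0.0007, 0, 0], 0, 0],
    [[0.0014, 0, 0], 0, 0],
    [[0.002, 0, 0], 0, 0],
    [[0.002, 0, 0], 0, 0]
  ]
}}

```text
time: 32.2
position: [0.6967, 0.2113, 0.0603]
tool_rot: [0.936, 2.998, -0.001]
ft_force: [1.6, -0.7, -0.9]
grip_width: 0.004
grip_force: 0.9
```

```bash
python3 tin.py|tail -1
```

```text
tcp in tin -0.10175925248278028 0.001289569392204419 yaw err 0.0992100265284466
```

>>> {"name": "inch_along", "arguments": {
  "motion": [
    [[0.0005, 0, 0], 0, 0],
    [[0.001, 0, 0], 0, 0],
    [[0.001, 0, 0], 0, 0]
  ]
}}

```text
time: 32.5
position: [0.6964, 0.2114, 0.0605]
tool_rot: [0.936, 2.997, -0.001]
ft_force: [4.1, -2.6, -0.5]
grip_width: 0.005
grip_force: 2.5
```

```bash
python3 tin.py|tail -1
```

```text
tcp in tin -0.10153403154564601 0.0014019544661010921 yaw err 0.07490317114849065
```

>>> {"name": "inch_along", "arguments": {
  "motion": [
    [[0.0005, 0, 0], 0, 0],
    [[0.001, 0, 0], 0, 0],
    [[0.001, 0, 0], 0, 0]
  ]
}}

```text
time: 32.8
position: [0.6963, 0.2112, 0.0606]
tool_rot: [0.937, 2.995, -0.001]
ft_force: [5.6, -4.4, -0.4]
grip_width: 0.007
grip_force: 3.2
```

```bash
python3 tin.py|tail -1
```

```text
tcp in tin -0.10146390872274541 0.0015840415812175823 yaw err 0.03771414614332394
```

>>> {"name": "inch_along", "arguments": {
  "motion": [
    [[-0.001, 0, 0], 0, 0],
    [[-0.003, 0, 0], 0, 0],
    [[-0.008, 0, 0], 0, 0],
    [[-0.02, 0, 0], 0, 0],
    [[-0.04, 0, -0.02], 0, 0],
    [[-0.06, 0, -0.05], 0, 0],
    [[-0.06, 0, -0.08], 0, 0],
    [[-0.06, 0, -0.12], 0, 0],
    [[-0.06, 0, -0.13], 0, 0],
    [[-0.06, 0, -0.13], 0, 0],
    [[-0.06, 0, -0.13], 0, 0]
  ]
}}

```text
time: 33.9
position: [0.7435, 0.1789, 0.1889]
tool_rot: [-0.934, -2.998, 0.001]
ft_force: [0.5, 0.2, -0.7]
grip_width: 0.009
grip_force: 0.0
```

```bash
python3 lid.py w8 .072 | tail -3;python3 - <<'E'
from rect import *
np.set_printoptions(precision=1,suppress=True)
v=np.load("w8.npy");c=cam("wrist",dict(position=v[:3],tool_rot=v[3:]))
im=cv2.imread("pics/w8.png");g=cv2.cvtColor(im,cv2.COLOR_BGR2GRAY);hsv=cv2.cvtColor(im,cv2.COLOR_BGR2HSV)
def samp(xs,ys,z,im):
    P=np.c_[xs,ys,np.full(len(xs),z*1e3)]/1e3
    q=proj(c,R.from_euler("z",a).apply(P)+[tx,ty,0]).astype(np.float32)
    return cv2.remap(im,q[None,:,0],q[None,:,1],cv2.INTER_LINEAR)[0],q
x=np.arange(-100,-72,1.)
for y in(-15,0.6,15):
    s,q=samp(x,0*x+y,.071,hsv[...,1].copy());print("tail sat y",y,q[0],q[-1],list(zip(x.astype(int),s)))
y=np.arange(-45,46,1.)
s,q=samp(0*y-85,y,.071,hsv[...,1].copy());print("x-85",list(zip(y.astype(int),s)))
x=np.arange(60,95,1.);s,q=samp(x,0*x+.6,.0725,g);print("stop",q[0],q[-1],list(zip(x.astype(int),s)))
E
```

```text
[  515     6   125   272 22540] ((814.2926025390625, 380.333984375), (96.66957092285156, 203.61729431152344), 68.43896484375)
[  264     0   110   148 14574] ((645.8353271484375, 247.5340576171875), (78.25776672363281, 101.58092498779297), 55.09048080444336)
[ 183  173   83   76 1868] ((684.4515991210938, 124.31472778320312), (62.063575744628906, 64.96954345703125), 15.673815727233887)
tail sat y -15 [337.4 160. ] [338.  124.4] [(np.int64(-100), np.uint8(153)), (np.int64(-99), np.uint8(151)), (np.int64(-98), np.uint8(150)), (np.int64(-97), np.uint8(152)), (np.int64(-96), np.uint8(151)), (np.int64(-95), np.uint8(150)), (np.int64(-94), np.uint8(151)), (np.int64(-93), np.uint8(149)), (np.int64(-92), np.uint8(152)), (np.int64(-91)
[... 5475 characters left out ...]
0)), (np.int64(71), np.uint8(0)), (np.int64(72), np.uint8(0)), (np.int64(73), np.uint8(0)), (np.int64(74), np.uint8(0)), (np.int64(75), np.uint8(0)), (np.int64(76), np.uint8(0)), (np.int64(77), np.uint8(0)), (np.int64(78), np.uint8(0)), (np.int64(79), np.uint8(0)), (np.int64(80), np.uint8(0)), (np.int64(81), np.uint8(0)), (np.int64(82), np.uint8(0)), (np.int64(83), np.uint8(0)), (np.int64(84), np.uint8(0)), (np.int64(85), np.uint8(0)), (np.int64(86), np.uint8(0)), (np.int64(87), np.uint8(0)), (np.int64(88), np.uint8(0)), (np.int64(89), np.uint8(0)), (np.int64(90), np.uint8(0)), (np.int64(91), np.uint8(0)), (np.int64(92), np.uint8(0)), (np.int64(93), np.uint8(0)), (np.int64(94), np.uint8(0))]
```

The tail is at tin x of about -90.3 (home is -90.5), it is square and centred, and it stalled firmly at about 7 N. The robot is clear, so I'm handing in.

```bash
python3 -c "
from bench import ctrl
print(ctrl.close_job())"
```

```text
the job is handed in; nothing more can be done
None
```

I handed the job in at about 34 s of the 72 s limit: by the wrist camera the lid is home against the tin's stop, square and centred under the lips, with the gripper clear; forces read 10 N or less at each check, and the judge's verdict was not returned.

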